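Prop the picture-card easel open on its stay

TASK

The wooden picture-card case on the desk stands with its lid tipped right back. Flip the steel stay inside it all the way up, then bring the lid forward and ease it down gently, without letting it drop, until it rests propped on the stay for the visitor across the desk. Let go of everything, and do not knock over or shove aside the mug, the bowl or the spoon.

Things in the scene. Friction and masses are not known exactly. Their poses are not given: they have to be found in the camera images.
- case: Wooden open-topped case fixed to the desk, 150 (x) by 260 (y) by 150 mm high, walls 6 mm. Origin: centre of its underside; z up, -x is its front (robot side, two small mock drawers), the lid is hinged at the back (+x). Back wall only 110 mm high between two hinge posts (24 mm wide, at y = +-112 mm, 150 mm high). Inner floor 66 mm above the desk; a low stack of cards on it at y = +70 mm, up to 98 mm.
- cradle_end (a point): Top middle of the back end of the wooden cradle inside the case, at (22, -35, 150) mm of the case's frame. The cradle, 33 mm wide, as high as the case, runs from here to the front wall and holds the folded stay in a groove between two cheeks; only the last 43 mm of the stay stand free behind it, over open space.
- lid (a joint): Lid angle, rad, about the case's y through (78, 0, 152) mm of the case's frame. 0 = shut, level towards the front; grows as it opens; 1.57 upright; 1.64 its stop, tipped back, where it rests by itself. Loose hinge: below about 1.5 it falls forward unless held (quite shut if the stay is down). On the fully raised stay it rests at 0.93. About 0.45 kg.
- lid_hinge (a point): Point on the lid's hinge axis, mid-width; axes turn with the lid: x from free edge to hinge, z out of the upper face. Lid: wooden panel 173 mm from hinge axis to free edge, 260 mm wide, 8 mm thick, its underside in the plane z = 0 of this frame. On the upper face, 12 to 24 mm from the hinge, an aluminium ledge 26 mm high.
- lid_rail (a point): Middle of the rail along the lid's free edge, at (-164, 0, -17) mm in the lid_hinge frame (same axes). The rail spans the lid's width, is 18 mm thick (155 to 173 mm from the hinge) and stands 42 mm out of the panel's underside: 50 mm to pinch along z with the panel, this point in the middle. With the lid up the rail juts forward over the stay.
- stay (a joint): Stay angle, rad, about the case's y through (-60, -35, 144) mm of the case's frame. 0 = folded, level, pointing to the back (+x); grows as the free end is lifted; 1.047 = fully up at its stop, still leaning to the back. Stiff pivot (0.06 N m): stays where it is left. The lid's weight presses it against its stop.
- stay_grip (a point): Where to take the stay: steel bar 14 mm wide (y), 12 mm thick, 125 mm from pivot to rounded end; this point is on its centre line, 105 mm from the pivot; x along the bar to the free end. When folded, the lid stands about 35 mm behind this point with its rail overhanging: come in leaning, from front and above.
- stay_pivot (a point): Point on the stay's pivot axis.
- mug: White mug, 80 mm across, 85 mm high, standing beside the case at its +y side; origin at the centre of its underside.
- bowl: White bowl, 124 mm across, 50 mm high, beside the case at its -y side; origin at the centre of its underside.
- spoon: Steel spoon, 170 mm long, lying across in front of the case; origin under its middle, x along it.

How it is judged:
By the outcome, as a careful person would: the job done as asked, in the order asked, and still so for the second after the job is handed in, with the robot touching nothing.
It also fails if it takes over 64 s, if anything falls off the work surface, if the arm or the gripper's body presses on something with over 40 N, if the wrist force passes 120 N, or if a joint passes its speed limit or range.

ROBOT

A 6-joint arm with a two-finger parallel gripper is mounted at the origin on the work surface. World frame = base frame: x ahead of the robot, y to its left, z up, the work surface at z = 0. Lengths are in m, angles in rad, forces in N, time in s.
With the tool pointing down it reaches from about 0.325 to 0.775 m from the base axis. Payload 5.5 kg.
Tool frame: the origin (TCP) lies at the very end of the fingers, on their centre line; the grasp point (between the pads) lies 19 mm behind it; x points along the fingers, z is the direction in which the jaws open and shut, and the axes are right-handed (so a half turn about x gives the same grasp; the last joint's range is limited). The gripper opens to 88 mm and grips with 3 to 60 N. Pads are 20 mm wide; open, the fingers measure 115 mm over their backs; the gripper's body (75 mm by 178 mm) begins 61 mm behind the grasp point.
Start: joints at [-1.36, 0.091, 1.231, -0, 1.82, -0.057], TCP at [0.159, -0.579, 0.223] pointing down, gripper open.
Joint ranges: [-2.87, 2.87], [-0.86, 2.18], [0.17, 2.46], [-1.51, 4.65], [0.06, 2.69], [-2.65, 2.65]. Speed limits (rad/s): [2.57, 2.57, 3.01, 3.14, 3.14, 3.14].

INTERFACE

Orientations are given as a unit quaternion [x, y, z, w].
In Python, from workcell import * gives the robot as it stands. The module is installed in compiled form; this text tells all that it offers.
- The arm moves only by the tool move_arm, never from a script. Its argument "moves" is a list of rows, each an object with "hand": the finger opening in mm, from 0 to 87.8; "linear": the shift along the tool's x, y, z in mm, a list of three; "twist": the turn, a rotation vector about the tool's x, y, z in degrees, a list of three. In form: [{"hand": hand, "linear": [tx, ty, tz], "twist": [ax, ay, az]}, ...]. A call has 1 to 5 rows; each row shifts and turns the commanded pose from where the row before left it, along the tool's axes as they then stand; what a row does not reach is not made up. A row lasts 1/10 s, in which the tool goes at most 50 mm and 8.59 degrees, less where a joint would pass 70% of its speed; a pose out of reach is approached as far as the arm can. A call is refused whole if a number of a shift passes 50 or a number of a turn 8.59, either way. A call with a gripper value outside its range is refused whole. The fingers move at their own pace and stop on an object; "grip_force" is the grip in N (left out, the last holds). Time passes only in rows, so rows that do not move let the fingers close. It gives the time, the measured TCP pose, the force and the opening at its end, in the units of the state.
- get_state(): the state, without advancing time (a new reading comes with each control period).
- camera(name): name is "scene" or "top" or "wrist"; returns the picture (480x640x3 uint8, red, green, blue); there is no depth.
- camera_info(name): a dict with "fx", "fy", "cx", "cy" (pixels), "k1" (the pictures are not rectified: a ray, as slopes to the right and down, at radius r is drawn at 1 + k1 r^2 times it, then the intrinsics apply), "xyz" and "orientation" of the camera in the world. Camera axes: x right, y up, looking along -z (the intrinsics and any distortion apply to the point x, -y, -z); pixel columns grow to the right and rows downward; lengths in m; the calibration is good to about 2 mm. A picture is of the moment at which its call begins: read the wrist's pose just before it. camera_info takes no time and is no camera call; for the wrist camera it gives the pose at the moment of the call.
- sign_off(): hands the job in, once; it reports no verdict.
Trained networks look in the newest picture that a camera, given by its name, has taken for a name from the list of things; names that differ only in an ending like _2 or _b are one class to them, and where a whole thing is asked for, a point or a joint stands for the part that bears it (a point fixed in the world has none). Each returns a list of dicts, best first, with "confidence" (0 to 1); they miss things now and then, are a little off and sometimes report something else, mostly with a low value. They report only what shows in the picture. A call takes as long as a camera call.
- find_in(camera, label): "point" ([column, row] in pixels, amid what is visible of it).
- regions_of(camera, label): "mask" (480x640 bool, what is visible of it) and "point" ([column, row] in pixels, amid what is visible of it).
The state is a dict: "clock": time; "joints": joint angles; "qd": joint speeds; "tau": joint torques, N m; "tool_pos": TCP position; "eef_rot": TCP orientation; "force": force on the tool from outside, world axes, zero at the start; "ft_torque": the same for the moment, N m; "gripper_width": finger opening in m.
Only numpy, scipy, OpenCV 4.12 (cv2) and the standard library are available. Lean on these libraries where they do the work, as an engineer would, in place of code of your own. Each camera call takes 0.05 s, during which the arm holds its last target.

## Working session

There is one attempt and no reset: what is moved stays moved. The work goes in short steps, Python scripts to look and compute and a tool call to move; the robot and the scene stay as the last step left them, time stands still between calls to the robot, and variables do not carry over. Pictures are saved under pics/ and viewed, and the job is handed in when it is done.

Besides the shell and the picture viewer there is one more tool, called after ">>>" in YAML: its name, and indented under it one key for each argument. move_arm: Moves the arm, as the interface text tells. Its arguments: {"type":"object","properties":{"moves":{"type":"array","items":{"type":"object","properties":{"hand":{"type":"number"},"linear":{"type":"array","items":{"type":"number"}},"twist":{"type":"array","items":{"type":"number"}}}}},"grip_force":{"type":"number"}},"required":["moves"]}

```bash
mkdir -p pics; ls; python3 - <<'E'
from workcell import *
import cv2
print(get_state())
for n in ("scene","top","wrist"):
    im=camera(n); cv2.imwrite(f"pics/{n}0.png",im[:,:,::-1]); print(n,camera_info(n))
    for l in ("case","lid","stay","lid_rail","cradle_end","stay_grip","stay_pivot","lid_hinge","mug","bowl","spoon"):
        print(l,[(f["point"],round(f["confidence"],2)) for f in find_in(n,l)][:3]) if n!="wrist" else 0
E
```

```text
pics
{'clock': 0.0, 'joints': array([-1.35971376e+00,  9.18201834e-02,  1.23188050e+00, -6.03595586e-06,
        1.81979318e+00, -5.67183024e-02]), 'qd': array([ 1.00092156e-03,  8.60530215e-05, -6.80349910e-04, -3.18226340e-04,
        9.38985639e-04,  2.22737210e-04]), 'tau': array([-1.13127022e-03, -4.46455193e+01, -4.06444538e+01,  6.97681750e-02,
        2.94256560e-02, -1.56328197e-04]), 'tool_pos': array([ 0.15868992, -0.57832487,  0.22153308]), 'eef_rot': array([ 0.42920992,  0.56278601, -0.42833858,  0.56176224]), 'force': array([ 0.22506022, -0.09827417,  0.54288594]), 'ft_torque': array([-0.05547497, -0.01236292,  0.02401449]), 'gripper_width': 0.08751825709853114}
scene {'fx': 590.8416297805624, 'fy': 590.8416297805624, 'cx': 319.3159320102511, 'cy': 239.70008274187327, 'k1': 0.011205066101158385, 'xyz': array([0.28893145, 0.88717088, 1.08620579]), 'orientation': array([-0.0545998 ,  0.36727012,  0.91831153, -0.1372423 ])}
case [([307.4, 224.1], 0.87), ([321.5, 207.3], 0.6)]
lid [([287.5, 181.0], 0.75)]
stay [([324.8, 206.4], 0.4)]
lid_rail [([285.1, 176.7], 0.66)]
cradle
[... 501 characters left out ...]
7073, -0.69983757,  0.71109053])}
case [([343.4, 212.4], 0.66)]
lid [([352.4, 167.7], 0.96), ([294.2, 303.5], 0.28)]
stay [([360.5, 231.3], 0.86)]
lid_rail [([348.9, 166.0], 0.98), ([362.3, 226.6], 0.56)]
cradle_end [([345.3, 209.2], 0.6)]
stay_grip [([363.0, 231.0], 0.63)]
stay_pivot [([362.1, 227.6], 0.9)]
lid_hinge [([352.6, 168.5], 0.73)]
mug [([217.1, 215.6], 0.97)]
bowl [([448.7, 259.2], 0.86)]
spoon [([298.4, 303.8], 0.7)]
wrist {'fx': 372.1571671722519, 'fy': 372.1571671722519, 'cx': 318.3015217643808, 'cy': 244.21925042997765, 'k1': -0.06558687695210474, 'xyz': array([ 0.22941554, -0.55962133,  0.38414963]), 'orientation': array([-0.10629835,  0.08141225, -0.60073572,  0.78815564])}
```

View pics/scene0.png

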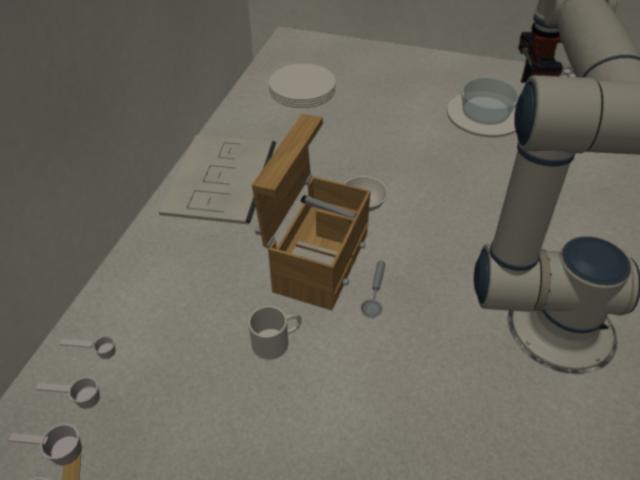

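View pics/top0.png

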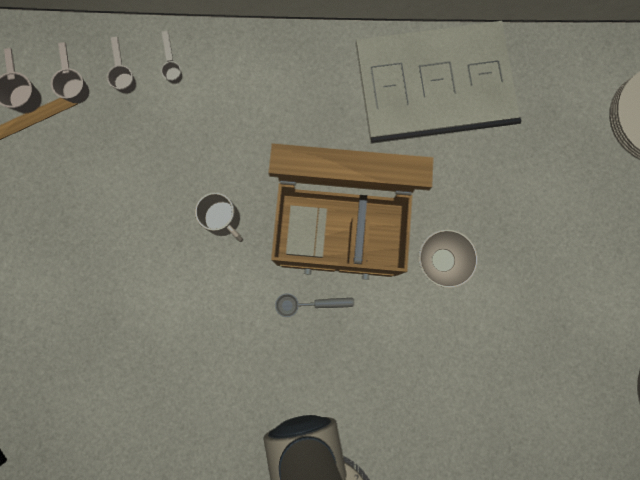

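```bash
python3 - <<'E'
import cv2
a=cv2.imread("pics/top0.png")[130:330,180:520]; cv2.imwrite("pics/topz.png",cv2.resize(a,None,fx=2.35,fy=2.35,interpolation=2))
a=cv2.imread("pics/scene0.png")[90:350,220:480]; cv2.imwrite("pics/scenez.png",cv2.resize(a,None,fx=2.3,fy=2.3,interpolation=2))
E
```

```text
(no output)
```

View pics/topz.png

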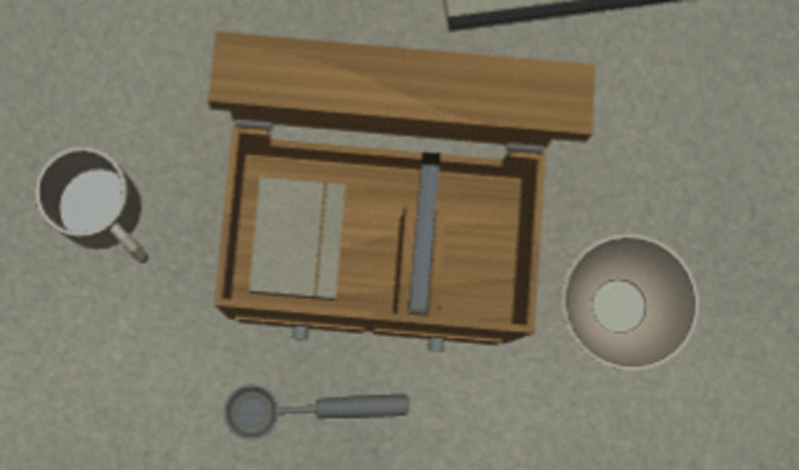

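View pics/scenez.png

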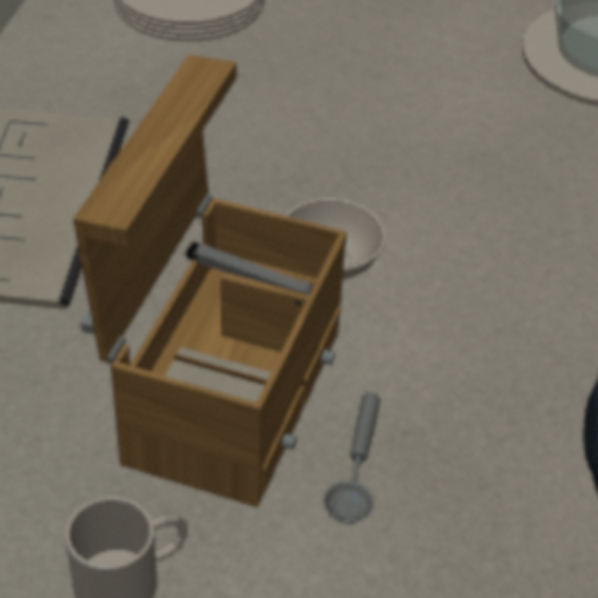

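The top view shows the case with its yaw slightly rotated: the rim corners are near (272,261), (407,271) and (412,195), and the lid edge quad is at (271,145)–(433,187). I'll fit the pose from corners in both views.

```bash
cat > h.py <<'E'
from workcell import *
import numpy as np, cv2
from scipy.spatial.transform import Rotation as R
from scipy.optimize import least_squares
def proj(ci,P):
    p=(np.atleast_2d(P)-ci["xyz"])@R.from_quat(ci["orientation"]).as_matrix()
    s=np.c_[p[:,0]/-p[:,2],-p[:,1]/-p[:,2]]; r2=(s**2).sum(1,keepdims=True)
    s=s*(1+ci["k1"]*r2)
    return np.c_[ci["fx"]*s[:,0]+ci["cx"],ci["fy"]*s[:,1]+ci["cy"]]
def lidp(x,y,z,th):
    return np.array([.078,0,.152])+np.array([0,y,0])-x*np.array([-np.cos(th),0,np.sin(th)])+z*np.array([np.sin(th),0,np.cos(th)])
def stayp(r,th,y=0,n=0):
    return np.array([-.06,-.035+y,.144])+r*np.array([np.cos(th),0,np.sin(th)])+n*np.array([-np.sin(th),0,np.cos(th)])
E
python3 - <<'E'
from h import *
T=lambda u,v:(180+u/2.35,130+v/2.35); S=lambda u,v:(220+u/2.3,90+v/2.3)
C=[]
c=lambda x,y,z:np.array([x,y,z])
th=1.64
C=[("top",c(-.075,.13,.15),T(217,305)),("top",c(-.075,-.13,.15),T(534,331)),
("top",lidp(-.173,.13,.008,th),T(217,33)),("top",lidp(-.173,.13,-.042,th),T(209,105)),("top",lidp(-.173,-.13,.008,th),T(595,65)),("top",lidp(-.173,-.13,-.042,th),T(590,137)),
("top",stayp(.125,0,0,0),T(433,153)),
("scene",c(-.075,.13,.15),S(261,408)),("scene",c(-.075,-.13,.15),S(346,234)),("scene",c(.075,.13,.15),S(113,363)),
("scene",c(-.075,.13,0),S(257,504)),("scene",c(.075,.13,0),S(122,465)),
("scene",lidp(-.173,.13,.008,th),S(77,220)),("scene",lidp(-.173,.13,-.042,th),S(127,238)),("scene",lidp(-.173,-.13,.008,th),S(187,57)),("scene",lidp(-.173,-.13,-.042,th),S(237,65))]
ci={n:camera_info(n) for n in("top","scene")}
def tf(p,P): return np.array([p[0],p[1],0])+R.from_euler("z",p[2]).apply(P)
f=lambda p:np.concatenate([proj(ci[n],tf(p,P))[0]-np.array(q) for n,P,q in C])
s=least_squares(f,[.5,0,0],loss="soft_l1"); print(s.x, np.round(f(s.x).reshape(-1,2),1))
for keep in("top","scene"):
    g=lambda p:np.concatenate([proj(ci[n],tf(p,P))[0]-np.array(q) for n,P,q in C if n==keep]); print(keep,least_squares(g,[.5,0,0]).x)
# mug, bowl, spoon in table coordinates
def unproj(n,uv,z):
    return least_squares(lambda q:proj(ci[n],[q[0],q[1],z])[0]-uv,[.5,0]).x
print("mug",unproj("top",T(82,192),.085),"handle",unproj("top",T(143,257),.05),"bowl",unproj("top",T(631,302),.05),"spoon",unproj("top",T(250,411),0.01),unproj("top",T(408,405),.01))
E
```

```text
[ 0.56239137 -0.03117659 -0.06666383] [[-0.8  0.8]
 [ 0.7  1.1]
 [-0.5  0.1]
 [-0.2 -0.8]
 [ 0.5 -0.2]
 [ 1.4 -1. ]
 [-1.2  1.4]
 [ 0.3  0.4]
 [ 0.5 -1.3]
 [-0.9  1.3]
 [ 0.8  1.9]
 [-0.8  0.4]
 [-1.5 -0.1]
 [ 0.1 -3.2]
 [ 0.6 -1.2]
 [-0.3 -1.3]]
top [ 0.56264968 -0.03107375 -0.06741376]
scene [ 0.56194649 -0.03065018 -0.06443524]
mug [0.60041844 0.22854847] handle [0.54851149 0.17893702] bowl [ 0.51517856 -0.25900814] spoon [0.41295594 0.08205823] [ 0.42058951 -0.06277921]
```

```bash
cat >> h.py <<'E'
CP=np.array([.5624,-.0311,0]); CY=-.0667; CR=R.from_euler("z",CY)
def w(P): return CP+CR.apply(P)
def toc(P): return CR.inv().apply(np.asarray(P)-CP)
def pose(): s=get_state(); return s["tool_pos"],R.from_quat(s["eef_rot"]),s
def Rt(xc,zc):
    "tool rotation from tool x,z in case axes"
    x=np.array(xc,float);x/=np.linalg.norm(x);z=np.array(zc,float);z-=x*(z@x);z/=np.linalg.norm(z)
    return CR*R.from_matrix(np.c_[x,np.cross(z,x),z])
def plan(p0,R0,p1,R1,n):
    "n equal rows; print"
    rv=(R0.inv()*R1).as_rotvec()/n; Rs=R0;p=p0
    out=[]
    for i in range(n):
        t=p0+(p1-p0)*(i+1)/n
        out.append((np.round(Rs.inv().apply(t-p)*1000,1),np.round(np.degrees(rv),2))); p=t; Rs=Rs*R.from_rotvec(rv)
    return out
def show(o):
    for l,t in o: print(l.tolist(),t.tolist())
E
python3 - <<'E'
from h import *
p,r,s=pose()
print(r.as_matrix().round(3)); print(toc(p))
a=np.radians(30)
for sg in (1,-1):
    R1=Rt([np.sin(a),0,-np.cos(a)],[0,sg,0])
    print(sg,np.degrees((r.inv()*R1).as_rotvec()))
    g=w([.050,-.035,.144]); tcp=g+R1.apply([.019,0,0]); print("tcp",tcp,"pre",tcp-R1.apply([.12,0,0]))
    pre=tcp-R1.apply([.12,0,0])
    show(plan(p+[0,0,.12],r,pre,R1,15))
E
```

```text
[[ 0.     0.964  0.265]
 [ 0.     0.265 -0.964]
 [-1.     0.    -0.   ]]
[-0.36624076 -0.57320955  0.222629  ]
1 [-155.84359355  -41.7558115    -7.0528791 ]
tcp [ 0.61943493 -0.06998788  0.12754552] pre [ 0.55956834 -0.06598885  0.23146857]
[7.4, 34.8, -25.9] [-10.39, -2.78, -0.47]
[6.0, 39.0, -19.5] [-10.39, -2.78, -0.47]
[4.9, 41.9, -12.4] [-10.39, -2.78, -0.47]
[4.1, 43.5, -4.9] [-10.39, -2.78, -0.47]
[3.7, 43.8, 2.9] [-10.39, -2.78, -0.47]
[3.7, 42.6, 10.6] [-10.39, -2.78, -0.47]
[4.0, 40.0, 17.9] [-10.39, -2.78, -0.47]
[4.8, 36.2, 24.6] [-10.39, -2.78, -0.47]
[5.8, 31.2, 30.5] [-10.39, -2.78, -0.47]
[7.2, 25.3, 35.3] [-10.39, -2.78, -0.47]
[8.8, 18.6, 38.9] [-10.39, -2.78, -0.47]
[10.6, 11.4, 41.1] [-10.39, -2.78, -0.47]
[12.6, 4.0, 42.0] [-10.39, -2.78, -0.47]
[14.6, -3.5, 41.4] [-10.39, -2.78, -0.47]
[16.7, -10.7, 39.3] [-10.39, -2.78, -0.47]
-1 [18.72273244 -5.01919476 29.71560227]
tcp [ 0.61943493 -0.06998788  0.12754552] pre [ 0.55956834 -0.06598885  0.23146857]
[7.4, 34.8, -25.9] [1.25, -0.33, 1.98]
[8.4, 34.0, -26.7] [1.25, -0.33, 1.98]
[9.4, 33.1, -27.5] [1.25, -0.33, 1.98]
[10.4, 32.1, -28.2] [1.25, -0.33, 1.98]
[11.3, 31.1, -29.0] [1.25, -0.33, 1.98]
[12.2, 30.1, -29.7] [1.25, -0.33, 1.98]
[13.1, 29.0, -30.4] [1.25, -0.33, 1.98]
[13.9, 27.8, -31.1] [1.25, -0.33, 1.98]
[14.6, 26.7, -31.8] [1.25, -0.33, 1.98]
[15.3, 25.4, -32.5] [1.25, -0.33, 1.98]
[16.0, 24.2, -33.1] [1.25, -0.33, 1.98]
[16.6, 22.9, -33.7] [1.25, -0.33, 1.98]
[17.2, 21.6, -34.3] [1.25, -0.33, 1.98]
[17.7, 20.2, -34.8] [1.25, -0.33, 1.98]
[18.2, 18.8, -35.4] [1.25, -0.33, 1.98]
```

>>> move_arm:
  moves:
    - {"hand": 40, "linear": [-40, 0, 0], "twist": [0, 0, 0]}
    - {"hand": 40, "linear": [-40, 0, 0], "twist": [0, 0, 0]}
    - {"hand": 40, "linear": [-40, 0, 0], "twist": [0, 0, 0]}
    - {"hand": 40, "linear": [7.4, 34.8, -25.9], "twist": [1.25, -0.33, 1.98]}
    - {"hand": 40, "linear": [8.4, 34.0, -26.7], "twist": [1.25, -0.33, 1.98]}
  grip_force: 10

```text
clock: 1.75
tool_pos: [0.2129, -0.511, 0.3296]
eef_rot: [0.458, 0.532, -0.425, 0.571]
force: [0.6, -0.3, -0.3]
gripper_width: 0.0514
```

>>> move_arm:
  moves:
    - {"hand": 40, "linear": [9.4, 33.1, -27.5], "twist": [1.25, -0.33, 1.98]}
    - {"hand": 40, "linear": [10.4, 32.1, -28.2], "twist": [1.25, -0.33, 1.98]}
    - {"hand": 40, "linear": [11.3, 31.1, -29.0], "twist": [1.25, -0.33, 1.98]}
    - {"hand": 40, "linear": [12.2, 30.1, -29.7], "twist": [1.25, -0.33, 1.98]}
    - {"hand": 40, "linear": [13.1, 29.0, -30.4], "twist": [1.25, -0.33, 1.98]}

```text
clock: 2.25
tool_pos: [0.3467, -0.338, 0.2909]
eef_rot: [0.527, 0.46, -0.408, 0.587]
force: [1.1, -0.2, -0.1]
gripper_width: 0.0399
```

```bash
cat > go.py <<'E'
from h import *
import sys
# usage: go.py n  -> rows to pre-stay
p,r,s=pose(); print(s["joints"].round(3),s["clock"],p.round(4))
a=np.radians(30); R1=Rt([np.sin(a),0,-np.cos(a)],[0,-1,0])
tcp=w([.050,-.035,.144])+R1.apply([.019,0,0]); pre=tcp-R1.apply([.001*float(sys.argv[2]),0,0])
show(plan(p,r,pre,R1,int(sys.argv[1])))
E
python3 go.py 9 120
```

```text
[-0.995 -0.345  1.528  0.217  1.822  0.531] 2.25 [ 0.3467 -0.338   0.2909]
[12.4, 24.6, -27.6] [1.1, -0.3, 1.75]
[13.0, 23.6, -28.1] [1.1, -0.3, 1.75]
[13.5, 22.7, -28.6] [1.1, -0.3, 1.75]
[14.0, 21.7, -29.1] [1.1, -0.3, 1.75]
[14.5, 20.7, -29.6] [1.1, -0.3, 1.75]
[15.0, 19.7, -30.1] [1.1, -0.3, 1.75]
[15.4, 18.7, -30.5] [1.1, -0.3, 1.75]
[15.8, 17.6, -30.9] [1.1, -0.3, 1.75]
[16.2, 16.5, -31.3] [1.1, -0.3, 1.75]
```

>>> move_arm:
  moves:
    - {"hand": 40, "linear": [12.4, 24.6, -27.6], "twist": [1.1, -0.3, 1.75]}
    - {"hand": 40, "linear": [13.0, 23.6, -28.1], "twist": [1.1, -0.3, 1.75]}
    - {"hand": 40, "linear": [13.5, 22.7, -28.6], "twist": [1.1, -0.3, 1.75]}
    - {"hand": 40, "linear": [14.0, 21.7, -29.1], "twist": [1.1, -0.3, 1.75]}
    - {"hand": 40, "linear": [14.5, 20.7, -29.6], "twist": [1.1, -0.3, 1.75]}

```text
clock: 2.75
tool_pos: [0.4645, -0.1869, 0.2577]
eef_rot: [0.583, 0.391, -0.39, 0.596]
force: [-0.3, 0.4, -0.2]
gripper_width: 0.0399
```

>>> move_arm:
  moves:
    - {"hand": 40, "linear": [15.0, 19.7, -30.1], "twist": [1.1, -0.3, 1.75]}
    - {"hand": 40, "linear": [15.4, 18.7, -30.5], "twist": [1.1, -0.3, 1.75]}
    - {"hand": 40, "linear": [15.8, 17.6, -30.9], "twist": [1.1, -0.3, 1.75]}
    - {"hand": 40, "linear": [16.2, 16.5, -31.3], "twist": [1.1, -0.3, 1.75]}
    - {"hand": 40, "linear": [0, 0, 0], "twist": [0, 0, 0]}

```text
clock: 3.25
tool_pos: [0.5588, -0.063, 0.229]
eef_rot: [0.622, 0.336, -0.373, 0.6]
force: [0.3, 0.0, -0.5]
gripper_width: 0.0398
```

```bash
python3 go.py 1 120; python3 go.py 4 0; python3 - <<'E'
from h import *
ci=camera_info("wrist"); im=camera("wrist").copy()[:,:,::-1].copy(); print(get_state()["clock"])
for r,c in((.125,(0,0,255)),(.11,(0,255,0)),(.0,(255,0,0)),(.082,(255,0,255))):
    for y in (-.007,.007):
        q=proj(ci,w(stayp(r,0,y,.006)))[0]; cv2.circle(im,tuple(int(v) for v in q),2,c,-1)
cv2.imwrite("pics/w1.png",im)
E
```

```text
[-0.224 -0.496  1.811  0.085  1.313  1.408] 3.25 [ 0.5588 -0.063   0.229 ]
[-1.6, 2.1, 2.9] [0.28, -0.23, 0.22]
[-0.224 -0.496  1.811  0.085  1.313  1.408] 3.25 [ 0.5588 -0.063   0.229 ]
[29.6, 0.6, 0.8] [0.07, -0.06, 0.06]
[29.6, 0.6, 0.8] [0.07, -0.06, 0.06]
[29.6, 0.6, 0.8] [0.07, -0.06, 0.06]
[29.6, 0.5, 0.8] [0.07, -0.06, 0.06]
3.3
```

View pics/w1.png

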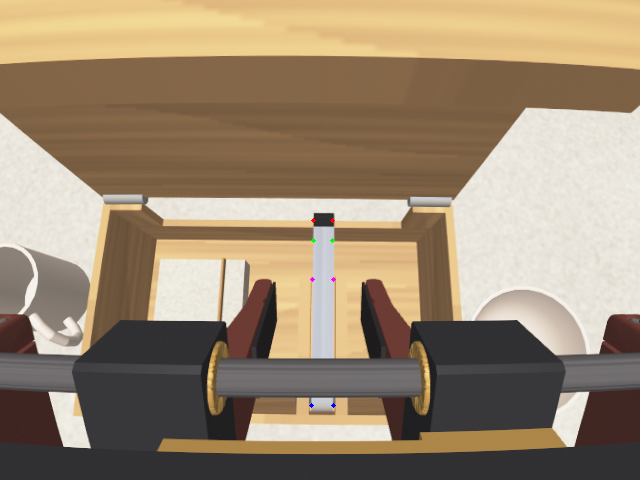

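The wrist view shows the stay at columns 311–334, with its tip at row 213. The model points project onto it, so I'm descending.

>>> move_arm:
  moves:
    - {"hand": 40, "linear": [29, 1.2, 1.6], "twist": [0.15, -0.12, 0.1]}
    - {"hand": 40, "linear": [29, 1.2, 1.6], "twist": [0.13, -0.12, 0.1]}
    - {"hand": 40, "linear": [25, 0, 0], "twist": [0, 0, 0]}
    - {"hand": 40, "linear": [20, 0, 0], "twist": [0, 0, 0]}
    - {"hand": 40, "linear": [0, 0, 0], "twist": [0, 0, 0]}

```text
clock: 3.8
tool_pos: [0.6103, -0.0755, 0.1396]
eef_rot: [0.624, 0.332, -0.377, 0.599]
force: [-0.9, 0.9, -0.8]
gripper_width: 0.0399
```

```bash
python3 go.py 1 0;  python3 - <<'E'
from h import *
im=camera("wrist")[:,:,::-1].copy();cv2.imwrite("pics/w2.png",im)
E
```

```text
[-0.219 -0.335  1.851  0.079  1.112  1.409] 3.8 [ 0.6103 -0.0755  0.1396]
[14.8, 1.6, -6.2] [-0.29, 0.27, 0.25]
```

View pics/w2.png

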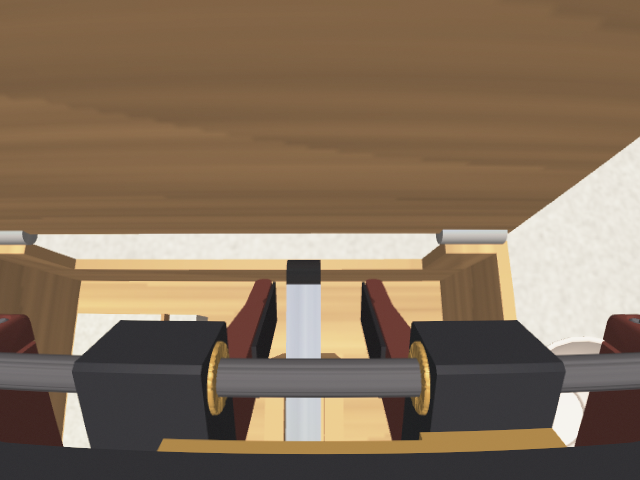

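The stay sits left of the jaw centre, at column 304 against 319, and the state agrees. I'll correct by about 5–6 mm along tool z and finish the descent.

>>> move_arm:
  moves:
    - {"hand": 40, "linear": [0, 1, -5], "twist": [-0.2, 0.2, 0.2]}
    - {"hand": 40, "linear": [0, 0, 0], "twist": [0, 0, 0]}
    - {"hand": 40, "linear": [7, 0, 0], "twist": [0, 0, 0]}
    - {"hand": 40, "linear": [6, 0, 0], "twist": [0, 0, 0]}
    - {"hand": 40, "linear": [0, 0, 0], "twist": [0, 0, 0]}

```text
clock: 4.35
tool_pos: [0.619, -0.0696, 0.131]
eef_rot: [0.624, 0.332, -0.373, 0.601]
force: [-0.3, 0.0, -0.2]
gripper_width: 0.0402
```

```bash
python3 go.py 1 0;  python3 - <<'E'
from h import *
im=camera("wrist")[:,:,::-1].copy();cv2.imwrite("pics/w3.png",im)
E
```

```text
[-0.205 -0.314  1.852  0.078  1.082  1.414] 4.35 [ 0.619  -0.0696  0.131 ]
[3.2, -1.3, 0.4] [-0.01, 0.03, -0.18]
```

View pics/w3.png

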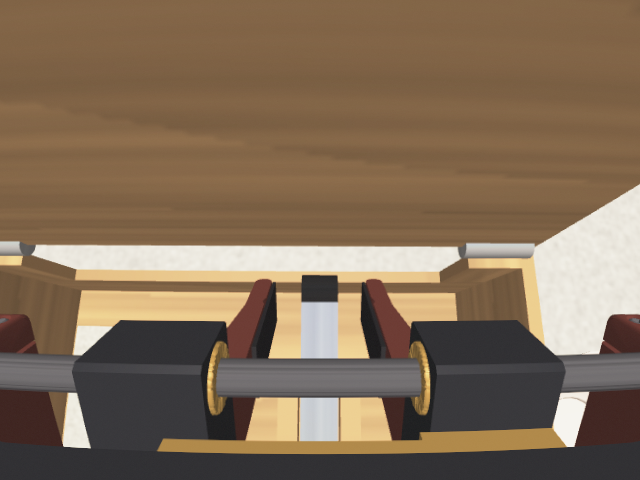

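The stay is now centred between the jaws (column 319), so I'm closing.

>>> move_arm:
  moves:
    - {"hand": 20, "linear": [2, 0, 0], "twist": [0, 0, 0]}
    - {"hand": 5, "linear": [0, 0, 0], "twist": [0, 0, 0]}
    - {"hand": 5, "linear": [0, 0, 0], "twist": [0, 0, 0]}
    - {"hand": 5, "linear": [0, 0, 0], "twist": [0, 0, 0]}
    - {"hand": 5, "linear": [0, 0, 0], "twist": [0, 0, 0]}
  grip_force: 12

```text
clock: 4.9
tool_pos: [0.6203, -0.0699, 0.1308]
eef_rot: [0.625, 0.331, -0.373, 0.601]
force: [0.1, -0.1, 0.1]
gripper_width: 0.0139
```

```bash
cat > lift.py <<'E'
from h import *
import sys
# lift.py cur_deg end_deg step_deg turnfrac
c,e,st,fr=map(float,sys.argv[1:5])
p,r,s=pose(); print(s["joints"].round(3),s["clock"],p.round(4),"F",s["force"].round(1),"w",s["gripper_width"])
piv=toc(p); g=toc(p-r.apply([.019,0,0])); d=g-np.array([-.06,-.035,.144]); print("grasp angle",np.degrees(np.arctan2(d[2],d[0])),"r",np.hypot(d[0],d[2]), "lean",np.degrees(np.arctan2(*(CR.inv().apply(r.apply([1,0,0]))[[0,2]]*[1,-1]))))
rr=np.hypot(d[0],d[2]); gw=lambda a:w(np.array([-.06,-.035+d[1]+.035-.035+.035-.0,.144])*[1,0,1]+np.array([rr*np.cos(a),g[1],rr*np.sin(a)]))
n=int(round((e-c)/st)); Rs=r;P=p
ax=CR.apply([0,-1,0])
for i in range(n):
    a=np.radians(c+(i+1)*st); Rn=R.from_rotvec(ax*np.radians(st*fr))*Rs
    Pn=gw(a)+Rn.apply([.019,0,0])
    if i==0: Pn0=gw(np.radians(c))+Rs.apply([.019,0,0]); P=Pn0
    print(np.round(Rs.inv().apply(Pn-P)*1000,1).tolist(),np.round(np.degrees((Rs.inv()*Rn).as_rotvec()),2).tolist()); P=Pn;Rs=Rn
E
python3 lift.py 0 60 4 .5
```

```text
[-0.205 -0.312  1.851  0.078  1.079  1.414] 4.9 [ 0.6203 -0.0699  0.1308] F [ 0.1 -0.1  0.1] w 0.013858247605971872
grasp angle 1.6664732695193827 r 0.11085939328801767 lean 30.303344288256536
[-6.8, 4.3, 0.0] [0.0, 0.0, 2.0]
[-6.9, 4.1, 0.0] [0.0, 0.0, 2.0]
[-7.1, 3.8, 0.0] [0.0, 0.0, 2.0]
[-7.2, 3.6, 0.0] [0.0, 0.0, 2.0]
[-7.3, 3.3, 0.0] [0.0, 0.0, 2.0]
[-7.4, 3.1, 0.0] [0.0, 0.0, 2.0]
[-7.4, 2.8, 0.0] [0.0, 0.0, 2.0]
[-7.5, 2.6, 0.0] [0.0, 0.0, 2.0]
[-7.6, 2.3, 0.0] [0.0, 0.0, 2.0]
[-7.6, 2.0, 0.0] [0.0, 0.0, 2.0]
[-7.7, 1.8, 0.0] [0.0, 0.0, 2.0]
[-7.7, 1.5, 0.0] [0.0, 0.0, 2.0]
[-7.7, 1.2, 0.0] [0.0, 0.0, 2.0]
[-7.7, 1.0, 0.0] [0.0, 0.0, 2.0]
[-7.7, 0.7, 0.0] [0.0, 0.0, 2.0]
```

>>> move_arm:
  moves:
    - {"hand": 5, "linear": [-6.8, 4.3, 0], "twist": [0, 0, 2]}
    - {"hand": 5, "linear": [-6.9, 4.1, 0], "twist": [0, 0, 2]}
    - {"hand": 5, "linear": [-7.1, 3.8, 0], "twist": [0, 0, 2]}
    - {"hand": 5, "linear": [-7.2, 3.6, 0], "twist": [0, 0, 2]}
    - {"hand": 5, "linear": [-7.3, 3.3, 0], "twist": [0, 0, 2]}

```text
clock: 5.4
tool_pos: [0.6149, -0.0695, 0.1683]
eef_rot: [0.651, 0.277, -0.32, 0.631]
force: [-4.8, -0.6, -3.6]
gripper_width: 0.0139
```

```bash
python3 lift.py 20 60 4 .5
```

```text
[-0.224 -0.479  1.97   0.123  0.96   1.379] 5.4 [ 0.6149 -0.0695  0.1683] F [-4.8 -0.6 -3.6] w 0.013882964059984255
grasp angle 20.72482153283872 r 0.10981955819084101 lean 40.09113049325412
[-7.3, 3.0, 0.0] [0.0, 0.0, 2.0]
[-7.4, 2.8, 0.0] [0.0, 0.0, 2.0]
[-7.4, 2.5, 0.0] [0.0, 0.0, 2.0]
[-7.5, 2.3, 0.0] [0.0, 0.0, 2.0]
[-7.6, 2.0, 0.0] [0.0, 0.0, 2.0]
[-7.6, 1.7, 0.0] [0.0, 0.0, 2.0]
[-7.6, 1.5, 0.0] [0.0, 0.0, 2.0]
[-7.7, 1.2, 0.0] [0.0, 0.0, 2.0]
[-7.7, 0.9, 0.0] [0.0, 0.0, 2.0]
[-7.7, 0.7, 0.0] [0.0, 0.0, 2.0]
```

Tracking well with small forces. I'm continuing.

>>> move_arm:
  moves:
    - {"hand": 5, "linear": [-7.4, 3.0, 0], "twist": [0, 0, 2]}
    - {"hand": 5, "linear": [-7.4, 2.8, 0], "twist": [0, 0, 2]}
    - {"hand": 5, "linear": [-7.4, 2.5, 0], "twist": [0, 0, 2]}
    - {"hand": 5, "linear": [-7.5, 2.3, 0], "twist": [0, 0, 2]}
    - {"hand": 5, "linear": [-7.6, 2.0, 0], "twist": [0, 0, 2]}

```text
clock: 5.9
tool_pos: [0.5979, -0.0682, 0.2025]
eef_rot: [0.672, 0.219, -0.264, 0.656]
force: [-2.5, -1.3, -5.8]
gripper_width: 0.0139
```

```bash
python3 lift.py 40 64 4 .5
```

```text
[-0.252 -0.678  2.113  0.189  0.851  1.325] 5.9 [ 0.5979 -0.0682  0.2025] F [-2.5 -1.3 -5.8] w 0.013909675113186427
grasp angle 40.324724622258465 r 0.10925387650257347 lean 49.99975454768873
[-7.6, 1.7, 0.0] [0.0, 0.0, 2.0]
[-7.6, 1.5, 0.0] [0.0, 0.0, 2.0]
[-7.6, 1.2, 0.0] [0.0, 0.0, 2.0]
[-7.6, 0.9, 0.0] [0.0, 0.0, 2.0]
[-7.6, 0.7, 0.0] [0.0, 0.0, 2.0]
[-7.6, 0.4, 0.0] [0.0, 0.0, 2.0]
```

```bash
python3 lift.py 40 64 4 0
```

```text
[-0.252 -0.678  2.113  0.189  0.851  1.325] 5.9 [ 0.5979 -0.0682  0.2025] F [-2.5 -1.3 -5.8] w 0.013909675113186427
grasp angle 40.324724622258465 r 0.10925387650257347 lean 49.99975454768873
[-7.6, 1.1, 0.0] [0.0, 0.0, 0.0]
[-7.6, 0.5, 0.0] [0.0, 0.0, 0.0]
[-7.6, -0.0, 0.0] [0.0, 0.0, 0.0]
[-7.6, -0.5, 0.0] [0.0, 0.0, 0.0]
[-7.6, -1.1, 0.0] [0.0, 0.0, 0.0]
[-7.5, -1.6, 0.0] [0.0, 0.0, 0.0]
```

>>> move_arm:
  moves:
    - {"hand": 5, "linear": [-7.6, 1.1, 0], "twist": [0, 0, 0]}
    - {"hand": 5, "linear": [-7.6, 0.5, 0], "twist": [0, 0, 0]}
    - {"hand": 5, "linear": [-7.6, 0, 0], "twist": [0, 0, 0]}
    - {"hand": 5, "linear": [-7.6, -0.5, 0], "twist": [0, 0, 0]}
    - {"hand": 5, "linear": [-6, -0.9, 0], "twist": [0, 0, 0]}

```text
clock: 6.4
tool_pos: [0.5715, -0.0664, 0.2288]
eef_rot: [0.673, 0.218, -0.263, 0.657]
force: [12.4, -1.7, -11.5]
gripper_width: 0.0136
```

```bash
python3 lift.py 60 62 2 0
```

```text
[-0.269 -0.775  2.123  0.192  0.935  1.326] 6.4 [ 0.5715 -0.0664  0.2288] F [ 12.4  -1.7 -11.5] w 0.013551695925598713
grasp angle 59.60144380780158 r 0.1123691652642274 lean 50.27523428803996
[-3.9, -0.7, 0.0] [0.0, 0.0, 0.0]
```

The opposing force jumped to about 17 N at roughly 60°, which suggests the stop. I'll check in the picture.

```bash
cat > chk.py <<'E'
from h import *
import sys
tag=sys.argv[1]; ths=[float(a) for a in sys.argv[2].split(",")]; lid=float(sys.argv[3])
for n,(x0,y0) in {"top":(180,130),"scene":(200,90)}.items():
    ci=camera_info(n); im=camera(n)[:,:,::-1].copy(); k=3
    z=cv2.resize(im[y0:y0+195,x0:x0+265],None,fx=k,fy=k,interpolation=cv2.INTER_CUBIC)
    def d(P,c):
        q=(proj(ci,w(P))[0]-[x0,y0])*k+k/2; cv2.circle(z,tuple(int(v) for v in q),2,c,-1)
    for th,c in zip(ths,((0,0,255),(0,255,0),(255,0,0))):
        for r in(0,.06,.125): d(stayp(r,th),c)
    for y in(-.13,.13):
        for x in(-.173,):
            for zz in(.008,-.042): d(lidp(x,y,zz,lid),(255,0,255))
    cv2.imwrite(f"pics/{tag}_{n}.png",z)
print(get_state()["clock"])
E
python3 chk.py a 1.047,0.9 1.64
```

```text
6.5
```

View pics/a_scene.png

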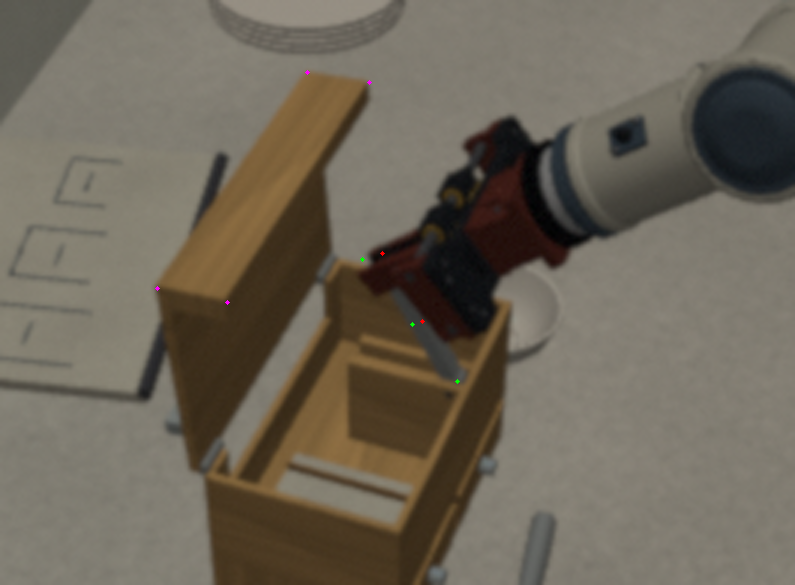

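>>> move_arm:
  moves:
    - {"hand": 5, "linear": [-3, -0.6, 0], "twist": [0, 0, 0]}
    - {"hand": 5, "linear": [0, 0, 0], "twist": [0, 0, 0]}

```text
clock: 6.7
tool_pos: [0.569, -0.0662, 0.2309]
eef_rot: [0.673, 0.217, -0.262, 0.657]
force: [8.5, -2.3, -9.7]
gripper_width: 0.0138
```

```bash
python3 lift.py 60 62 2 0
```

```text
[-0.27  -0.784  2.125  0.193  0.941  1.325] 6.7 [ 0.569  -0.0662  0.2309] F [ 8.5 -2.3 -9.7] w 0.01377650727906265
grasp angle 61.235529480464486 r 0.11294290847130499 lean 50.33056951006976
[-3.9, -0.7, 0.0] [0.0, 0.0, 0.0]
```

Stop pressed (61° measured, steady 13 N). Now opening, then moving up.

>>> move_arm:
  moves:
    - {"hand": 40, "linear": [0, 0, 0], "twist": [0, 0, 0]}
    - {"hand": 40, "linear": [0, 0, 0], "twist": [0, 0, 0]}
    - {"hand": 40, "linear": [0, 0, 0], "twist": [0, 0, 0]}
    - {"hand": 40, "linear": [0, 0, 0], "twist": [0, 0, 0]}

```text
clock: 7.1
tool_pos: [0.5691, -0.0662, 0.2325]
eef_rot: [0.673, 0.217, -0.262, 0.657]
force: [0.3, 0.9, 0.6]
gripper_width: 0.039
```

>>> move_arm:
  moves:
    - {"hand": 40, "linear": [-9, 8, 0], "twist": [0, 0, 0]}
    - {"hand": 40, "linear": [-18, 16, 0], "twist": [0, 0, 0]}
    - {"hand": 40, "linear": [-20, 17, 0], "twist": [0, 0, 0]}
    - {"hand": 40, "linear": [-24, 20, 0], "twist": [0, 0, 0]}
    - {"hand": 40, "linear": [-24, 20, 0], "twist": [0, 0, 0]}

```text
clock: 7.6
tool_pos: [0.5471, -0.0646, 0.3562]
eef_rot: [0.673, 0.217, -0.262, 0.657]
force: [0.6, 0.2, -0.3]
gripper_width: 0.0398
```

```bash
python3 lift.py 60 62 2 0; python3 chk.py b 1.047,0.95 1.64
```

```text
[-0.286 -0.787  1.902  0.182  1.165  1.357] 7.6 [ 0.5471 -0.0646  0.3562] F [ 0.6  0.2 -0.3] w 0.03975535835789234
grasp angle 81.80957519063033 r 0.22667100850165062 lean 50.369239333127574
[-7.8, -1.5, 0.0] [0.0, 0.0, 0.0]
7.7
```

View pics/b_scene.png

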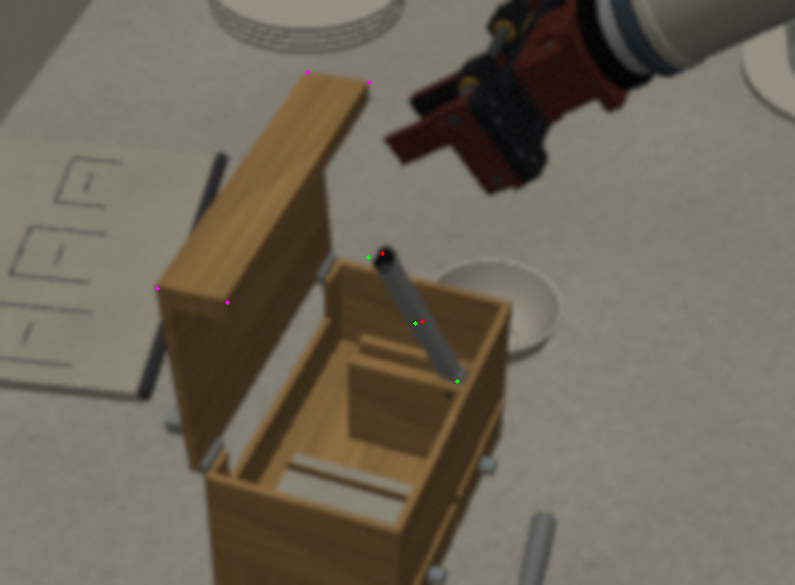

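The stay tip in the picture, (386,258), matches the 1.047 model point (382,254), and the lid matches the 1.64 model. I'm planning the rail pinch at y=+30 mm.

```bash
cat > rail.py <<'E'
from h import *
import sys
n=int(sys.argv[1]); back=float(sys.argv[2])*1e-3; th=float(sys.argv[3]) if len(sys.argv)>3 else 1.64
p,r,s=pose(); print(s["joints"].round(3),s["clock"],p.round(4),"F",s["force"].round(1),"w",s["gripper_width"].round(4))
def tgt(th,back=0,depth=-.164+.019,y=.03):
    R1=Rt([np.cos(th),0,-np.sin(th)],[np.sin(th),0,np.cos(th)])
    return w(lidp(depth-back,y,-.017,th)),R1
P1,R1=tgt(th,back); print("tgt",P1.round(4))
show(plan(p,r,P1,R1,n))
E
python3 rail.py 14 110
```

```text
Traceback (most recent call last):
  File "rail.py", line 4, in <module>
    p,r,s=pose(); print(s["joints"].round(3),s["clock"],p.round(4),"F",s["force"].round(1),"w",s["gripper_width"].round(4))
                                                                                               ^^^^^^^^^^^^^^^^^^^^^^^^
AttributeError: 'float' object has no attribute 'round'
```

```bash
sed -i 's/s\["gripper_width"\].round(4)/round(s["gripper_width"],4)/' rail.py; python3 rail.py 14 110
```

```text
[-0.286 -0.788  1.896  0.183  1.163  1.357] 7.7 [ 0.5476 -0.0648  0.3625] F [-0.5  0.4  1.4] w 0.0395
tgt [ 0.6429 -0.0064  0.4076]
[3.0, 6.6, -4.6] [-5.89, 3.07, -3.05]
[2.9, 7.2, -3.7] [-5.89, 3.07, -3.05]
[2.7, 7.7, -2.8] [-5.89, 3.07, -3.05]
[2.4, 8.1, -1.9] [-5.89, 3.07, -3.05]
[2.0, 8.3, -0.9] [-5.89, 3.07, -3.05]
[1.6, 8.5, 0.0] [-5.89, 3.07, -3.05]
[1.1, 8.5, 1.0] [-5.89, 3.07, -3.05]
[0.6, 8.4, 1.9] [-5.89, 3.07, -3.05]
[0.0, 8.2, 2.8] [-5.89, 3.07, -3.05]
[-0.6, 7.8, 3.6] [-5.89, 3.07, -3.05]
[-1.2, 7.4, 4.3] [-5.89, 3.07, -3.05]
[-1.8, 6.8, 4.9] [-5.89, 3.07, -3.05]
[-2.4, 6.2, 5.5] [-5.89, 3.07, -3.05]
[-3.1, 5.4, 5.9] [-5.89, 3.07, -3.05]
```

>>> move_arm:
  moves:
    - {"hand": 60, "linear": [-10, 16, -4.6], "twist": [-5.89, 3.07, -3.05]}
    - {"hand": 87, "linear": [-4, 12, -3.7], "twist": [-5.89, 3.07, -3.05]}
    - {"hand": 87, "linear": [2.7, 7.7, -2.8], "twist": [-5.89, 3.07, -3.05]}
    - {"hand": 87, "linear": [2.4, 8.1, -1.9], "twist": [-5.89, 3.07, -3.05]}
    - {"hand": 87, "linear": [2.0, 8.3, -0.9], "twist": [-5.89, 3.07, -3.05]}

```text
clock: 8.2
tool_pos: [0.5762, -0.0437, 0.3934]
eef_rot: [0.477, 0.449, -0.191, 0.731]
force: [0.0, 1.3, -0.4]
gripper_width: 0.0766
```

```bash
python3 rail.py 9 110
```

```text
[-0.323 -0.367  1.441  0.313  1.576  0.788] 8.2 [ 0.5762 -0.0437  0.3934] F [ 0.   1.3 -0.4] w 0.0766
tgt [ 0.6429 -0.0064  0.4076]
[3.2, 8.0, 0.1] [-5.87, 2.98, -3.01]
[2.7, 8.1, 1.1] [-5.87, 2.98, -3.01]
[2.2, 8.1, 2.1] [-5.87, 2.98, -3.01]
[1.7, 7.9, 3.0] [-5.87, 2.98, -3.01]
[1.1, 7.6, 3.9] [-5.87, 2.98, -3.01]
[0.5, 7.2, 4.7] [-5.87, 2.98, -3.01]
[-0.2, 6.7, 5.4] [-5.87, 2.98, -3.01]
[-0.8, 6.1, 6.0] [-5.87, 2.98, -3.01]
[-1.4, 5.4, 6.6] [-5.87, 2.98, -3.01]
```

>>> move_arm:
  moves:
    - {"hand": 87, "linear": [3.2, 8.0, 0.1], "twist": [-5.87, 2.98, -3.01]}
    - {"hand": 87, "linear": [2.7, 8.1, 1.1], "twist": [-5.87, 2.98, -3.01]}
    - {"hand": 87, "linear": [2.2, 8.1, 2.1], "twist": [-5.87, 2.98, -3.01]}
    - {"hand": 87, "linear": [1.7, 7.9, 3.0], "twist": [-5.87, 2.98, -3.01]}
    - {"hand": 87, "linear": [1.1, 7.6, 3.9], "twist": [-5.87, 2.98, -3.01]}

```text
clock: 8.7
tool_pos: [0.6136, -0.0231, 0.401]
eef_rot: [0.236, 0.63, -0.102, 0.733]
force: [0.0, 0.2, 0.6]
gripper_width: 0.0872
```

>>> move_arm:
  moves:
    - {"hand": 87, "linear": [0.5, 7.2, 4.7], "twist": [-5.87, 2.98, -3.01]}
    - {"hand": 87, "linear": [-0.2, 6.7, 5.4], "twist": [-5.87, 2.98, -3.01]}
    - {"hand": 87, "linear": [-0.8, 6.1, 6.0], "twist": [-5.87, 2.98, -3.01]}
    - {"hand": 87, "linear": [-1.4, 5.4, 6.6], "twist": [-5.87, 2.98, -3.01]}
    - {"hand": 87, "linear": [0, 0, 0], "twist": [0, 0, 0]}

```text
clock: 9.2
tool_pos: [0.6458, -0.0051, 0.4018]
eef_rot: [0.026, 0.733, -0.022, 0.68]
force: [0.5, -0.0, -1.3]
gripper_width: 0.087
```

```bash
python3 rail.py 1 110; python3 rail.py 4 10;python3 - <<'E'
from h import *
ci=camera_info("wrist"); im=camera("wrist")[:,:,::-1].copy()
for y in(-.1,.03,.1):
    for z in(.008,-.042):
        q=proj(ci,w(lidp(-.173,y,z,1.64)))[0]; cv2.circle(im,tuple(int(v) for v in q),3,(255,0,255),-1)
cv2.imwrite("pics/w4.png",im)
E
```

```text
[-0.062  0.466  0.457  0.003  2.294  0.008] 9.2 [ 0.6458 -0.0051  0.4018] F [ 0.5 -0.  -1.3] w 0.087
tgt [ 0.6429 -0.0064  0.4076]
[-5.5, -1.5, -3.2] [-0.05, -0.31, -0.12]
[-0.062  0.466  0.457  0.003  2.294  0.008] 9.2 [ 0.6458 -0.0051  0.4018] F [ 0.5 -0.  -1.3] w 0.087
tgt [ 0.636  -0.0059  0.3078]
[23.6, -0.4, -0.7] [-0.01, -0.08, -0.03]
[23.6, -0.4, -0.7] [-0.01, -0.08, -0.03]
[23.6, -0.4, -0.7] [-0.01, -0.08, -0.03]
[23.6, -0.4, -0.8] [-0.01, -0.08, -0.03]
```

View pics/w4.png

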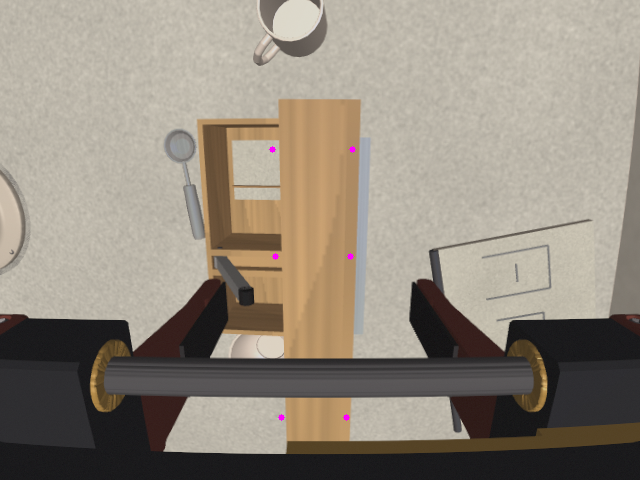

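The rail is centred between the jaws (about column 319, jaw tips at 227 and 411). I'm descending straight along the tool.

>>> move_arm:
  moves:
    - {"hand": 87, "linear": [25, -0.4, -0.3], "twist": [0, -0.1, 0]}
    - {"hand": 87, "linear": [25, -0.4, -0.3], "twist": [0, -0.1, 0]}
    - {"hand": 87, "linear": [25, -0.4, -0.3], "twist": [0, -0.1, 0]}
    - {"hand": 87, "linear": [15, 0, 0], "twist": [0, 0, 0]}
    - {"hand": 87, "linear": [0, 0, 0], "twist": [0, 0, 0]}

```text
clock: 9.75
tool_pos: [0.6343, -0.0078, 0.3164]
eef_rot: [0.028, 0.728, -0.025, 0.684]
force: [0.2, -0.2, -0.5]
gripper_width: 0.0871
```

```bash
python3 rail.py 1 0;python3 - <<'E'
from h import *
im=camera("wrist")[:,:,::-1].copy()
cv2.imwrite("pics/w5.png",im)
E
```

```text
[-0.068  0.297  0.831  0.004  2.076  0.009] 9.75 [ 0.6343 -0.0078  0.3164] F [ 0.2 -0.2 -0.5] w 0.0871
tgt [ 0.6353 -0.0059  0.2978]
[18.5, 1.9, 2.1] [-0.46, 0.37, -0.21]
```

View pics/w5.png

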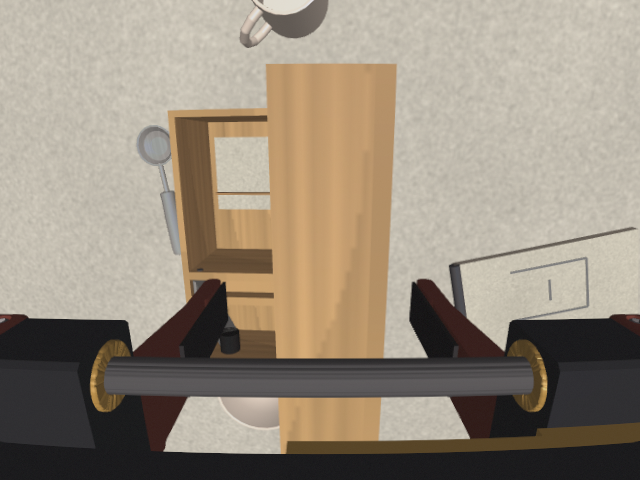

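The rail centre is at column 330 against 319 for the jaws. I'll shift +4 mm along tool z and descend the rest.

>>> move_arm:
  moves:
    - {"hand": 87, "linear": [0, 1, 4], "twist": [-0.3, 0.3, -0.2]}
    - {"hand": 87, "linear": [9, 0, 0], "twist": [0, 0, 0]}
    - {"hand": 87, "linear": [9, 0, 0], "twist": [0, 0, 0]}
    - {"hand": 87, "linear": [0, 0, 0], "twist": [0, 0, 0]}

```text
clock: 10.2
tool_pos: [0.6387, -0.0063, 0.2973]
eef_rot: [0.024, 0.731, -0.023, 0.682]
force: [-1.9, -0.0, -0.1]
gripper_width: 0.0876
```

>>> move_arm:
  moves:
    - {"hand": 65, "linear": [0, 0, 0], "twist": [0, 0, 0]}
    - {"hand": 58, "linear": [0, 0, 0], "twist": [0, 0, 0]}
    - {"hand": 45, "linear": [0, 0, 0], "twist": [0, 0, 0]}
    - {"hand": 45, "linear": [0, 0, 0], "twist": [0, 0, 0]}
    - {"hand": 45, "linear": [0, 0, 0], "twist": [0, 0, 0]}
  grip_force: 12

```text
clock: 10.7
tool_pos: [0.6388, -0.0064, 0.2997]
eef_rot: [0.024, 0.73, -0.023, 0.683]
force: [-13.3, 0.7, 3.9]
gripper_width: 0.0504
```

```bash
python3 rail.py 1 0
```

```text
[-6.300e-02  3.020e-01  8.560e-01 -1.000e-03  2.051e+00  3.000e-03] 10.7 [ 0.6388 -0.0064  0.2997] F [-13.3   0.7   3.9] w 0.0504
tgt [ 0.6353 -0.0059  0.2978]
[2.1, 0.2, -3.4] [0.04, 0.12, 0.05]
```

Grip seated: 50.4 mm opening on the 50 mm rail. Now computing the arc rows about the hinge.

```bash
cat > arc.py <<'E'
from h import *
import sys
st=float(sys.argv[1]); n=int(sys.argv[2])
p,r,s=pose(); print(s["joints"].round(3),s["clock"],p.round(4),"F",s["force"].round(1),"T",s["ft_torque"].round(2),"w",round(s["gripper_width"],4))
c=toc(p); xc=CR.inv().apply(r.apply([1,0,0])); d=c-np.array([.078,0,.152])
g=toc(p-r.apply([.019,0,0]))-np.array([.078,0,.152])
al=np.arctan2(g[2],-g[0])  # angle of grasp point; lid = al - atan(-17/164)
rad=np.hypot(g[0],g[2])
print("lid from pos",al+np.arctan2(-.017,.164)*1,"radius",rad,"(nom .1649) lid from tool x",np.arctan2(-xc[2],xc[0]))
print("force in tool",r.inv().apply(s["force"]).round(1))
th=-np.radians(st); ax=CR.apply([0,1,0])
Rn=R.from_rotvec(ax*th)
H=w([.078,0,.152]); Pn=H+Rn.apply(p-H)
print("row",np.round(r.inv().apply(Pn-p)*1000,2).tolist(),np.round(np.degrees((r.inv()*(Rn*r)).as_rotvec()),2).tolist())
E
python3 arc.py 2 1
```

```text
[-6.300e-02  3.020e-01  8.560e-01 -1.000e-03  2.051e+00  3.000e-03] 10.7 [ 0.6388 -0.0064  0.2997] F [-13.3   0.7   3.9] T [ 0.14  2.1  -0.  ] w 0.0504
lid from pos 1.4544597014823892 radius 0.16663788589812764 (nom .1649) lid from tool x 1.6378253910827294
force in tool [ -3.   -0.2 -13.6]
row [0.55, 0.0, -5.13] [0.0, -2.0, -0.0]
```

```bash
sed -i 's/al+np.arctan2(-.017,.164)\*1/al-np.arctan2(-.017,.164)/' arc.py
```

>>> move_arm:
  moves:
    - {"hand": 45, "linear": [0.3, 0, -3.5], "twist": [0, -1, 0]}
    - {"hand": 45, "linear": [0.5, 0, -4.5], "twist": [0, -1.5, 0]}
    - {"hand": 45, "linear": [0.5, 0, -5.1], "twist": [0, -2, 0]}
    - {"hand": 45, "linear": [0.5, 0, -5.1], "twist": [0, -2, 0]}
    - {"hand": 45, "linear": [0.5, 0, -5.1], "twist": [0, -2, 0]}

```text
clock: 11.2
tool_pos: [0.616, -0.0048, 0.2968]
eef_rot: [0.022, 0.677, -0.024, 0.736]
force: [2.5, 0.5, -3.4]
gripper_width: 0.0501
```

```bash
python3 arc.py 2 1
```

```text
[-6.200e-02  8.400e-02  1.108e+00 -1.000e-03  1.866e+00  3.000e-03] 11.2 [ 0.616  -0.0048  0.2968] F [ 2.5  0.5 -3.4] T [ 0.05 -0.73 -0.15] w 0.0501
lid from pos 1.5055961672893645 radius 0.16606471960726407 (nom .1649) lid from tool x 1.4873125366919533
force in tool [3.6 0.7 2.1]
row [0.58, 0.0, -5.1] [0.0, -2.0, -0.0]
```

Forces are low and the lid follows, now at about 1.50. I'm continuing.

>>> move_arm:
  moves:
    - {"hand": 45, "linear": [0.6, 0, -5.1], "twist": [0, -2, 0]}
    - {"hand": 45, "linear": [0.6, 0, -5.1], "twist": [0, -2, 0]}
    - {"hand": 45, "linear": [0.6, 0, -5.1], "twist": [0, -2, 0]}
    - {"hand": 45, "linear": [0.6, 0, -5.1], "twist": [0, -2, 0]}
    - {"hand": 45, "linear": [0.6, 0, -5.1], "twist": [0, -2, 0]}

```text
clock: 11.7
tool_pos: [0.5912, -0.003, 0.2895]
eef_rot: [0.02, 0.61, -0.026, 0.792]
force: [2.9, 0.7, -5.1]
gripper_width: 0.0496
```

```bash
python3 arc.py 2 1
```

```text
[-6.200e-02 -1.520e-01  1.370e+00 -1.000e-03  1.666e+00  4.000e-03] 11.7 [ 0.5912 -0.003   0.2895] F [ 2.9  0.7 -5.1] T [ 0.14 -0.66 -0.05] w 0.0496
lid from pos 1.3293349130125278 radius 0.16561358455424985 (nom .1649) lid from tool x 1.3135270272151014
force in tool [5.7 0.9 1.4]
row [0.59, 0.01, -5.09] [0.0, -2.0, -0.0]
```

>>> move_arm:
  moves:
    - {"hand": 45, "linear": [0.5, 0, -5.1], "twist": [0, -2, 0]}
    - {"hand": 45, "linear": [0.5, 0, -5.1], "twist": [0, -2, 0]}
    - {"hand": 45, "linear": [0.5, 0, -5.1], "twist": [0, -2, 0]}
    - {"hand": 45, "linear": [0.5, 0, -5.1], "twist": [0, -2, 0]}
    - {"hand": 45, "linear": [0.5, 0, -5.1], "twist": [0, -2, 0]}

```text
clock: 12.2
tool_pos: [0.5677, -0.0013, 0.2779]
eef_rot: [0.018, 0.54, -0.028, 0.841]
force: [5.6, 1.2, -8.6]
gripper_width: 0.0498
```

```bash
python3 arc.py 2 1; python3 arc.py 1 1|tail -1; python3 chk.py c 1.047,0.95 1.14
```

```text
[-0.061 -0.38   1.616 -0.002  1.476  0.004] 12.2 [ 0.5677 -0.0013  0.2779] F [ 5.6  1.2 -8.6] T [ 0.19 -0.67  0.03] w 0.0498
lid from pos 1.1509504956805567 radius 0.16527656092138238 (nom .1649) lid from tool x 1.1406363539069553
force in tool [10.1  1.6  1.4]
row [0.62, 0.01, -5.07] [-0.0, -2.0, -0.0]
row [0.29, 0.0, -2.54] [-0.0, -1.0, -0.0]
12.3
```

View pics/c_scene.png

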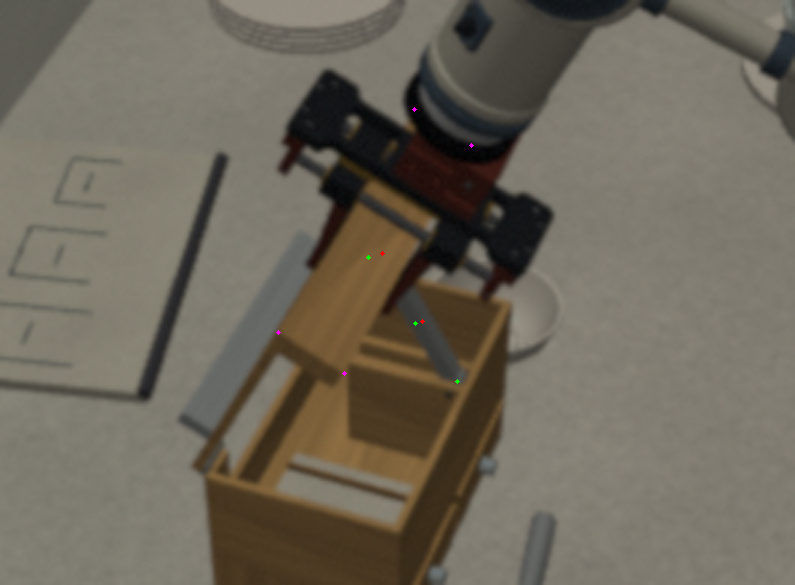

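The lid tracks at 1.14–1.15, consistent with the model points at (278,332) and (344,373), and the stay is still up. I'm slowing down.

>>> move_arm:
  moves:
    - {"hand": 45, "linear": [0.9, 0, -3.8], "twist": [0, -1.5, 0]}
    - {"hand": 45, "linear": [0.9, 0, -3.8], "twist": [0, -1.5, 0]}
    - {"hand": 45, "linear": [0.7, 0, -3.8], "twist": [0, -1.5, 0]}
    - {"hand": 45, "linear": [0.7, 0, -3.8], "twist": [0, -1.5, 0]}
    - {"hand": 45, "linear": [0.7, 0, -3.8], "twist": [0, -1.5, 0]}

```text
clock: 12.8
tool_pos: [0.5521, -0.0002, 0.267]
eef_rot: [0.016, 0.484, -0.029, 0.874]
force: [-1.9, 2.5, -1.4]
gripper_width: 0.0499
```

```bash
python3 arc.py 1 1
```

```text
[-0.06  -0.549  1.792 -0.003  1.339  0.005] 12.8 [ 5.521e-01 -2.000e-04  2.670e-01] F [-1.9  2.5 -1.4] T [ 0.28  0.68 -0.01] w 0.0499
lid from pos 1.02041329030065 radius 0.16517876626142208 (nom .1649) lid from tool x 1.0111626362388948
force in tool [ 0.1  2.3 -2.5]
row [0.29, 0.0, -2.54] [-0.0, -1.0, -0.0]
```

>>> move_arm:
  moves:
    - {"hand": 45, "linear": [0.3, 0, -2.5], "twist": [0, -1, 0]}
    - {"hand": 45, "linear": [0.3, 0, -2.5], "twist": [0, -1, 0]}
    - {"hand": 45, "linear": [0.3, 0, -2.5], "twist": [0, -1, 0]}
    - {"hand": 45, "linear": [0.2, 0, -1.3], "twist": [0, -0.5, 0]}

```text
clock: 13.2
tool_pos: [0.5456, 0.0002, 0.2616]
eef_rot: [0.015, 0.456, -0.029, 0.889]
force: [-1.5, 4.2, -2.5]
gripper_width: 0.0497
```

```bash
python3 arc.py .5 1
```

```text
[-0.06  -0.629  1.874 -0.003  1.274  0.005] 13.2 [5.456e-01 2.000e-04 2.616e-01] F [-1.5  4.2 -2.5] T [0.74 0.92 0.19] w 0.0497
lid from pos 0.9620944911785334 radius 0.16518890912717418 (nom .1649) lid from tool x 0.9482858455915174
force in tool [ 1.   4.1 -2.9]
row [0.13, 0.0, -1.27] [-0.0, -0.5, -0.0]
```

>>> move_arm:
  moves:
    - {"hand": 45, "linear": [0.1, 0, -1.0], "twist": [0, -0.4, 0]}
    - {"hand": 45, "linear": [0.1, 0, -1.0], "twist": [0, -0.4, 0]}
    - {"hand": 45, "linear": [0.1, 0, -1.0], "twist": [0, -0.4, 0]}
    - {"hand": 45, "linear": [0, 0, 0], "twist": [0, 0, 0]}

```text
clock: 13.6
tool_pos: [0.5436, 0.0003, 0.2599]
eef_rot: [0.015, 0.447, -0.029, 0.894]
force: [0.4, 5.7, -2.1]
gripper_width: 0.0502
```

```bash
python3 arc.py .5 1
```

```text
[-0.06  -0.656  1.901 -0.003  1.253  0.005] 13.6 [5.436e-01 3.000e-04 2.599e-01] F [ 0.4  5.7 -2.1] T [0.78 0.77 0.25] w 0.0502
lid from pos 0.9439055261554318 radius 0.16523338511364918 (nom .1649) lid from tool x 0.9272272907270882
force in tool [ 1.7  5.8 -1.3]
row [0.13, 0.0, -1.27] [-0.0, -0.5, -0.0]
```

>>> move_arm:
  moves:
    - {"hand": 45, "linear": [0.1, 0, -1.0], "twist": [0, -0.3, 0]}
    - {"hand": 45, "linear": [0.1, 0, -1.0], "twist": [0, -0.3, 0]}
    - {"hand": 45, "linear": [0, 0, 0], "twist": [0, 0, 0]}

```text
clock: 13.9
tool_pos: [0.5434, 0.0003, 0.26]
eef_rot: [0.014, 0.44, -0.029, 0.897]
force: [7.8, 5.1, -1.7]
gripper_width: 0.0503
```

```bash
python3 arc.py .5 1
```

```text
[-0.06  -0.67   1.915 -0.004  1.239  0.005] 13.9 [5.434e-01 3.000e-04 2.600e-01] F [ 7.8  5.1 -1.7] T [ 0.69 -0.06  0.41] w 0.0503
lid from pos 0.9416277107584772 radius 0.16550647091456672 (nom .1649) lid from tool x 0.9126093044312644
force in tool [5.9 5.6 4.8]
row [0.11, 0.0, -1.27] [-0.0, -0.5, -0.0]
```

Contact: the tool z force went from −1.3 to +4.8 N while the position stopped at about 0.94. I'm opening slowly.

>>> move_arm:
  moves:
    - {"hand": 54, "linear": [0, 0, 0.5], "twist": [0, 0, 0]}
    - {"hand": 58, "linear": [0, 0, 0], "twist": [0, 0, 0]}
    - {"hand": 66, "linear": [0, 0, 0], "twist": [0, 0, 0]}
    - {"hand": 78, "linear": [0, 0, 0], "twist": [0, 0, 0]}
    - {"hand": 80, "linear": [0, 0, 0], "twist": [0, 0, 0]}

```text
clock: 14.4
tool_pos: [0.5427, -0.0003, 0.2592]
eef_rot: [0.014, 0.442, -0.03, 0.896]
force: [-0.1, -0.1, 0.1]
gripper_width: 0.0778
```

```bash
python3 arc.py .5 1; python3 chk.py d 1.047,0.95 .93;python3 - <<'E'
from h import *
im=camera("wrist")[:,:,::-1].copy()
cv2.imwrite("pics/w6.png",im)
E
```

```text
[-0.06  -0.669  1.914 -0.005  1.242  0.005] 14.4 [ 5.427e-01 -3.000e-04  2.592e-01] F [-0.1 -0.1  0.1] T [0.01 0.19 0.04] w 0.0778
lid from pos 0.9358024450798139 radius 0.1653056836450351 (nom .1649) lid from tool x 0.9164466441517225
force in tool [-0.1 -0.1 -0.1]
row [0.13, 0.0, -1.27] [0.0, -0.5, -0.0]
14.5
```

View pics/w6.png

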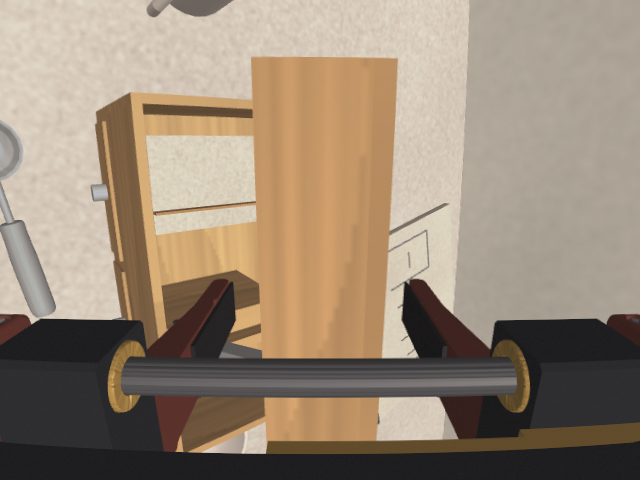

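View pics/d_scene.png

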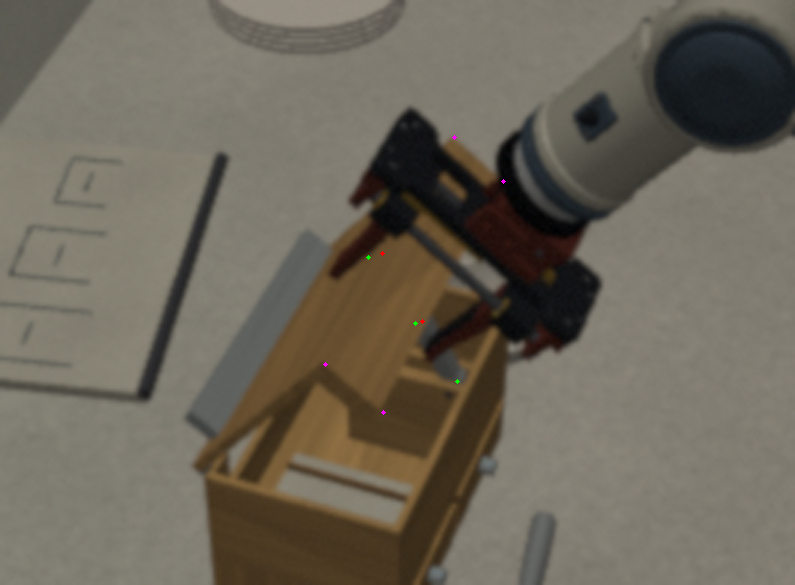

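The lid corners at (325,364) and (383,412) match the 0.93 model, and both jaws are clear of the rail. I'm retreating along the tool axis.

>>> move_arm:
  moves:
    - {"hand": 80, "linear": [-6, 0, 0], "twist": [0, 0, 0]}
    - {"hand": 80, "linear": [-15, 0, 0], "twist": [0, 0, 0]}
    - {"hand": 80, "linear": [-20, 0, 0], "twist": [0, 0, 0]}
    - {"hand": 80, "linear": [-20, 0, 0], "twist": [0, 0, 0]}
    - {"hand": 80, "linear": [-20, 0, 0], "twist": [0, 0, 0]}

```text
clock: 15.05
tool_pos: [0.4928, 0.0033, 0.3244]
eef_rot: [0.014, 0.442, -0.03, 0.896]
force: [-0.1, 0.3, -0.5]
gripper_width: 0.0805
```

>>> move_arm:
  moves:
    - {"hand": 80, "linear": [-25, 0, 10], "twist": [0, 0, 0]}
    - {"hand": 80, "linear": [-25, 0, 15], "twist": [0, 0, 0]}
    - {"hand": 80, "linear": [-25, 0, 15], "twist": [0, 0, 0]}
    - {"hand": 80, "linear": [0, 0, 0], "twist": [0, 0, 0]}

```text
clock: 15.45
tool_pos: [0.4793, 0.0043, 0.4133]
eef_rot: [0.014, 0.438, -0.03, 0.898]
force: [0.2, 0.3, -0.0]
gripper_width: 0.0798
```

```bash
python3 arc.py .5 1|head -1; python3 chk.py e 1.047,0.95 .93; python3 - <<'E'
from h import *
camera("top");camera("scene")
for n in("top","scene"):
  for l in("mug","bowl","spoon"): print(n,l,[f["point"] for f in find_in(n,l)[:1]])
E
```

```text
[-0.058 -0.717  1.658 -0.005  1.538  0.006] 15.45 [0.4793 0.0043 0.4133] F [ 0.2  0.3 -0. ] T [-0.03  0.19 -0.03] w 0.0798
15.55
top mug [[216.3, 215.4]]
top bowl [[449.9, 255.9]]
top spoon [[289.8, 303.5]]
scene mug [[268.9, 326.2]]
scene bowl [[374.2, 184.1]]
scene spoon [[372.7, 301.0]]
```

View pics/e_scene.png

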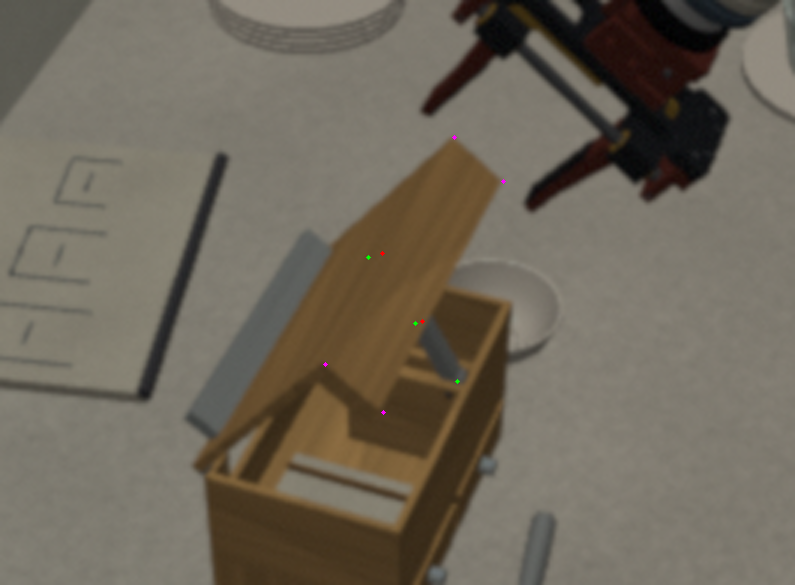

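View pics/e_top.png

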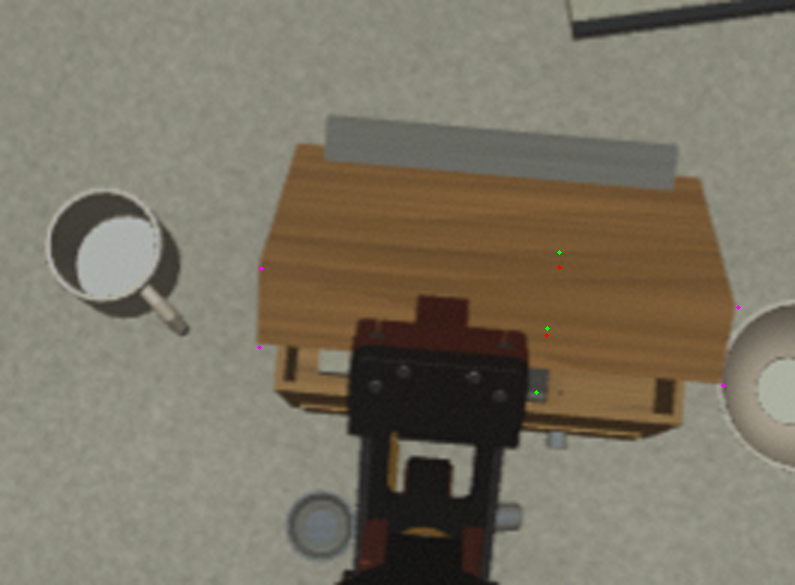

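The robot is clear of everything. The lid rests at the 0.93 model corners on the raised stay, and the mug, bowl and spoon are unmoved, so I'm handing in.

```bash
python3 -c "
from workcell import *
print(sign_off())"
```

```text
the job is handed in; nothing more can be done
None
```

The lid now rests propped on the fully raised stay, and the robot has let go and is touching nothing. I handed the job in at about 16 s on the robot's clock.

- **Stay:** I pinched it and lifted it until it met its stop, at about 61° measured with 13–17 N resisting. After I let go, the picture matched the fully-up angle (1.047 rad) to about 2 pixels.
- **Lid:** I pinched the rail and brought the lid round its hinge under control, slowing towards the end. It met the stay with about 5 N. After I let go, its corners in the scene picture matched the 0.93 rad resting angle, and the measured force was near zero.
- **Mug, bowl and spoon:** The mug, the bowl and, in the scene picture, the spoon were found within about 3 pixels of where they started. The top picture put the spoon about 9 pixels off, but there the gripper covers part of it, so I take that as hidden view, not movement.

The wrist camera put the rail about 4 mm from where the model had it. I corrected for that before gripping.

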